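# Turn the circuit board over in its flip stand

### The arm

A 7-joint arm with a two-finger parallel gripper is mounted at the origin on the work surface. World frame = base frame: x ahead of the robot, y to its left, z up, the work surface at z = 0. Lengths are in m, angles in rad, forces in N, time in s.
With the tool pointing down it reaches from about 0.4 to 0.875 m from the base axis. Payload 4.4 kg.
Tool frame: the origin (TCP) lies at the very end of the fingers, on their centre line; the grasp point (between the pads) lies 19 mm behind it; z points along the fingers, y is the line along which they close (so a half turn about z gives the same grasp; the last joint's range is limited). The gripper opens to 85 mm and grips with 20 to 120 N. Pads are 22 mm wide; open, the fingers measure 114 mm over their backs; the gripper's body (76 mm by 85 mm) begins 54 mm behind the grasp point. The pads swing forward as they close: fully open they stand 13 mm farther back than shut.
Start: joints at [-1.213, 0.628, 0.038, 1.517, -0.027, 0.996, -0.02], TCP at [0.267, 0.593, 0.231] pointing down, gripper open.
Joint ranges: [-3.06, 3.06], [-0.37, 2.12], [-1.25, 1.32], [0.18, 2.47], [-1.1, 4.24], [0.23, 1.98], [-2.94, 2.94]. Speed limits (rad/s): [2.57, 2.57, 3.14, 3.14, 3.14, 3.14, 3.14].

### API

Orientations are given as [roll, pitch, yaw] about the fixed x, y, z axes, in that order (R = Rz(yaw) Ry(pitch) Rx(roll)).
In Python, from bench import robot gives the robot as it stands. The module is installed in compiled form; this text tells all that it offers.
- The arm moves only by the tool arm_command, never from a script. Its argument "rows" is a list of rows, each an object with "turn": the turn, a rotation vector about the tool's x, y, z as a fraction of full scale, a list of three; "translation": the shift along the tool's x, y, z as a fraction of full scale, a list of three; "grip": the opening, from -1 (shut) to 1 (fully open). A call has 1 to 20 rows; each row is the pose to reach, as a shift and turn from the pose commanded when the call began, along the tool's axes at that moment, turning the shorter way round; what a row does not reach only later rows make up. Full scale, the value 1, is 200 mm for a shift and 180 degrees for a turn. A row lasts 1/12 s, in which the tool goes at most 41.7 mm and 7.16 degrees, less where a joint would pass 70% of its speed; a pose out of reach is approached as far as the arm can. A call with a number of a shift or a turn outside -1 to 1 is refused whole. A call with a gripper value outside its range is refused whole. The fingers move at their own pace and stop on an object; "newtons" is the grip in N (left out, the last holds). Time passes only in rows, so rows that repeat a pose let the fingers close. It gives the time, the measured TCP pose, the force, the opening and the grip force at its end, in the units of the state.
- robot.state(): the state, without advancing time (a new reading comes with each control period).
- robot.snapshot(name): name is "scene" or "side" or "wrist"; returns the picture (384x512x3 uint8, red, green, blue); there is no depth.
- robot.camera_info(name): a dict with "K" (3x3 intrinsics, pixels), "cam_to_world" (4x4, takes a point from camera to world coordinates); the wrist camera has in their place "hand_eye" (4x4, takes a point from camera to tool coordinates, whose origin is the TCP and whose axes are the flange's). Camera axes: x right, y up, looking along -z (the intrinsics and any distortion apply to the point x, -y, -z); pixel columns grow to the right and rows downward; lengths in m; the calibration is good to about 2 mm. A picture is of the moment at which its call begins: read the wrist's pose just before it. camera_info takes no time and is no camera call.
- robot.job_done(): hands the job in; it is judged then, once.
The state is a dict: "time": time; "joint_positions": joint angles; "joint_velocities": joint speeds; "joint_torque": joint torques, N m; "tcp_pos": TCP position; "eef_rot": TCP orientation; "wrist_force": force on the tool from outside, world axes, zero at the start; "wrist_torque": the same for the moment, N m; "grip_width": opening from 0.0 (shut) to 1.0 (fully open); "grasp_force": force on a finger pad.
Only numpy, scipy, OpenCV 4.12 (cv2) and the standard library are available. Lean on these libraries where they do the work, as an engineer would, in place of code of your own. Each camera call takes 0.05 s, during which the arm holds its last target. There are 200 camera calls.

### The job

Turn the circuit board over so its other side can be worked on: with a fingertip under the free edge, push the hinged leaf up and over its spine, from the robot's right to its left, and press it gently down until it lies flat on the other side of the stand. Do not let it slam or press hard on it, and leave the jar, the lens and the pot where they stand.

Things in the scene. Friction and masses are not known exactly. Their poses are not given: they have to be found in the camera images.
- stand: Fixed board stand; foot plate 190 x 200 x 8 mm. Origin: on the bench under mid-spine; x points level from the leaf's starting (right) side over the spine to the far (left) side, y along the spine, z up. Two level rails at y = +-68 mm (10 mm wide, tops at 57 mm height) reach 80 mm either side of the spine; between them it is open down to the foot plate. Spine-end posts (y = +-85 mm) are 68 mm high.
- spine (a point): Middle of the hinge axis, 60 mm above the bench; axes as stand. The hinge axis lies along y.
- leaf (a joint): Leaf angle about the spine: 0 = flat on the starting side, 1.57 = upright, 3.14 = flat on the far side (its stop). The hinge is stiff: 0.11 N m of friction, more than the weight of the leaf (about 120 g) can turn, so the leaf stays at any angle where it is left and must be pushed all the way down.
- leaf_edge (a point): Middle of the leaf's free edge, half-way through its thickness, 110 mm from the spine axis; turns with the leaf (x points from this edge to the spine, y along the spine). The leaf is a black frame 150 mm wide, 6 mm thick, with a 4 mm green circuit board in it. The edge overhangs the rails by 30 mm, with 49 mm free below it when flat.
- flux_jar_mid (a point): Amber jar with white lid, 44 mm diameter, 60 mm high, loose; point half-way up. Not to be moved.
- lens_mid (a point): Black spare microscope lens, 54 mm diameter, 52 mm high, loose; point half-way up. Not to be moved.
- tip_pot_mid (a point): Open brass pot, 52 mm diameter, 40 mm high, loose; point half-way up. Not to be moved.

How it is judged:
On the way, in this order (a step that is already met when the one before it is completed fails the run):
1. the leaf has been pushed past upright (value of joint leaf above 1.6 rad), for 0.05 s.
2. the leaf lies flat on the far side (value of joint leaf above 3.07 rad), for 0.2 s.
At the end, for the whole second after the job is handed in: The leaf lies flat on the far side of the stand (within 0.07 rad of its stop) and at rest, and the jar, the lens and the pot are within 15 mm of where they stood (value of joint leaf above 3.07 rad and velocity of joint leaf below 0.05 rad/s and distance of each of flux_jar_mid, lens_mid, tip_pot_mid from where it was at the start of the episode below 0.015 m); the robot touches nothing.
It fails at once if the leaf is slammed (faster than 4 rad/s) (velocity of joint leaf above 4 rad/s).
It fails at once if the leaf is pressed harder than 50 N (contact force between any of the arm, the fingers and leaf above 50 N).
It fails at once if the flux jar is moved or lifted (distance of flux_jar_mid from where it was at the start of the episode above 0.015 m).
It fails at once if the spare lens is moved or lifted (distance of lens_mid from where it was at the start of the episode above 0.015 m).
It fails at once if the brass pot is moved or lifted (distance of tip_pot_mid from where it was at the start of the episode above 0.015 m).
It also fails if it takes over 48 s, if anything falls off the work surface, if the arm or the gripper's body presses on something with over 40 N, if the wrist force passes 120 N, or if a joint passes its speed limit or range.

## Working session

There is one attempt and no reset: what is moved stays moved. The work goes in short steps, Python scripts to look and compute and a tool call to move; the robot and the scene stay as the last step left them, time stands still between calls to the robot, and variables do not carry over. Pictures are saved under pics/ and viewed, at most 12 in all, crops included, and the job is handed in when it is done.

Besides the shell and the picture viewer there is one more tool, called after "Call:" as name(argument=value, ...), one argument or row to a line, values as JSON. arm_command: Moves the arm, as the interface text tells. Its arguments: {"type":"object","properties":{"rows":{"type":"array","items":{"type":"object","properties":{"turn":{"type":"array","items":{"type":"number"}},"translation":{"type":"array","items":{"type":"number"}},"grip":{"type":"number"}}}},"newtons":{"type":"number"}},"required":["rows"]}

```bash
mkdir -p pics; python3 - <<'E'
from bench import robot
import cv2, numpy as np
s=robot.state();print(s)
for n in("scene","side"):
    cv2.imwrite(f"pics/{n}0.png",robot.snapshot(n)[...,::-1]);c=robot.camera_info(n);print(n,c)
print(robot.camera_info("wrist"))
E
```

```text
{'time': 0.0, 'joint_positions': array([-1.2128045 ,  0.62934169,  0.03843897,  1.5183639 , -0.02698411,
        0.99629828, -0.02000436]), 'joint_velocities': array([-5.64410798e-04,  1.20006454e-03, -7.59697178e-04, -9.58187230e-04,
       -1.03924182e-03,  4.85882619e-05,  9.56275837e-04]), 'joint_torque': array([ 1.02844882e-03, -5.63398218e+01,  1.22696355e+00, -1.93442702e+01,
        1.11412266e-02,  1.05730584e-02,  4.99842940e-06]), 'tcp_pos': array([0.26701303, 0.59194182, 0.23039323]), 'eef_rot': array([-3.13969974e+00,  3.62924475e-05,  2.71780765e+00]), 'wrist_force': array([-1.33566693,  0.13150034,  0.11929473]), 'wrist_torque': array([ 0.00254819, -0.03390777, -0.04471509]), 'grasp_force': 0.0, 'grip_width': 0.9972573387444436}
scene {'K': array([[404.06926015,   0.        , 254.50599858],
       [  0.        , 404.06926015, 194.40102681],
       [  0.        ,   0.        ,   1.        ]]), 'cam_to_world': array([[ 0.72178944, -0.57314874,  0.38796975,  0.90108251],
       [ 0.6920913 ,  0.59329668, -0.41110666, -0.29209198],
       [ 0.0054441 ,  0.56524293,  0.8249
[... 325 characters left out ...]

       [-0.57423986,  0.58788902, -0.56976758, -0.45547549],
       [ 0.01451972,  0.70315658,  0.71088677,  0.70253625],
       [ 0.        ,  0.        ,  0.        ,  1.        ]])}
{'K': array([[273.12530645,   0.        , 255.10240929],
       [  0.        , 273.12530645, 195.71590013],
       [  0.        ,   0.        ,   1.        ]]), 'hand_eye': array([[-5.88651629e-05,  9.52232157e-01,  3.05375042e-01,
         7.86510773e-02],
       [ 9.99999928e-01,  1.70325485e-04, -3.38351963e-04,
        -1.22561956e-04],
       [-3.74202772e-04,  3.05375000e-01, -9.52232098e-01,
        -1.43222843e-01],
       [ 0.00000000e+00,  0.00000000e+00,  0.00000000e+00,
         1.00000000e+00]])}
```

View pics/scene0.png

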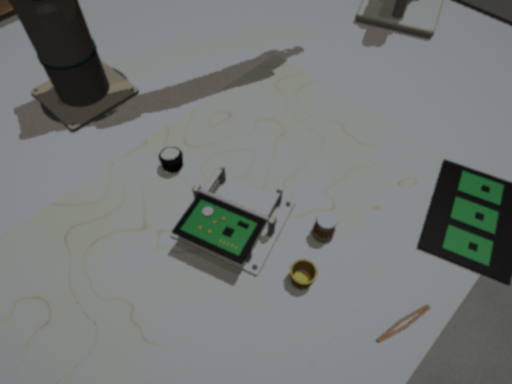

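View pics/side0.png

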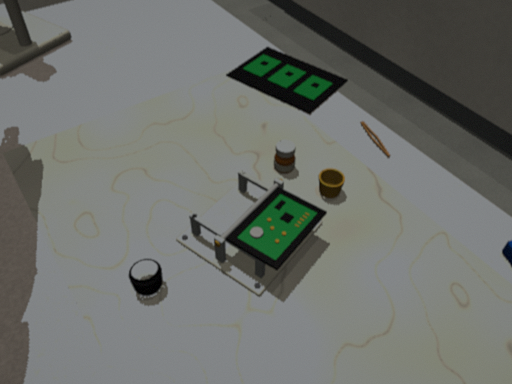

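The scene view shows the leaf as a black and green quad centred near (221,228). Its free edge is lower left, running (173,237)-(241,265). The spine is upper right, with the open rails beyond it. The lens is at (171,158), the jar at (324,228) and the pot at (303,272). In the side view the leaf is near (277,225), the lens at (146,277), the jar at (285,157) and the pot at (331,182).

```bash
cat > h.py <<'E'
import numpy as np, cv2
from bench import robot
def ray(n,uv):
    c=robot.camera_info(n);K=c["K"];T=c["cam_to_world"]
    d=np.array([(uv[0]-K[0,2])/K[0,0],-(uv[1]-K[1,2])/K[1,1],-1.])
    return T[:3,3],T[:3,:3]@d
def onz(n,uv,z):
    o,d=ray(n,uv);return o+d*(z-o[2])/d[2]
def proj(n,p):
    c=robot.camera_info(n);K=c["K"];T=c["cam_to_world"]
    q=T[:3,:3].T@(np.array(p)-T[:3,3]);return np.array([K[0,2]+K[0,0]*q[0]/-q[2],K[1,2]-K[1,1]*q[1]/-q[2]])
E
python3 - <<'E'
from h import *
out=[]
for n,c in(("scene",(221,228)),("side",(277,225))):
    im=cv2.imread(f"pics/{n}0.png");hsv=cv2.cvtColor(im,cv2.COLOR_BGR2HSV)
    m=cv2.inRange(hsv,(45,120,40),(85,255,255))
    roi=np.zeros_like(m);cv2.circle(roi,c,60,255,-1);m&=roi
    m=cv2.morphologyEx(m,cv2.MORPH_CLOSE,np.ones((9,9)))
    cs,_=cv2.findContours(m,0,2);k=max(cs,key=cv2.contourArea)
    w=np.array([onz(n,p[0],.062)[:2] for p in k])
    r=cv2.minAreaRect((w*1000).astype(np.float32));print(n,"green",r)
    dk=((im.max(2)<60)&(roi>0)).astype(np.uint8)*255|m
    dk=cv2.morphologyEx(dk,cv2.MORPH_OPEN,np.ones((13,13)))
    cs,_=cv2.findContours(dk,0,2);k=max(cs,key=cv2.contourArea)
    w=np.array([onz(n,p[0],.063)[:2] for p in k])
    r=cv2.minAreaRect((w*1000).astype(np.float32));print(n,"frame",r)
    out.append(cv2.resize(im[c[1]-75:c[1]+75,c[0]-95:c[0]+95],None,fx=2.1*2,fy=4))
for nm,z,a,b in(("lens",.052,(171,152),(146,267)),("jar",.06,(326,218),(286,147)),("pot",.04,(303,266),(331,176))):
    print(nm,onz("scene",a,z),onz("side",b,z))
cv2.imwrite("pics/z0.png",out[0])
E
```

```text
scene green ((582.8334350585938, -55.273101806640625), (130.35520935058594, 81.42359924316406), 17.737255096435547)
scene frame ((587.7658081054688, -54.60981750488281), (157.16094970703125, 105.6339340209961), 17.900039672851562)
side green ((585.1788330078125, -55.16432189941406), (129.9954071044922, 79.51480102539062), 17.800153732299805)
side frame ((578.0635986328125, -57.620628356933594), (162.93482971191406, 106.10620880126953), 18.189714431762695)
lens [0.3648292  0.00449116 0.052     ] [0.36337298 0.00051742 0.052     ]
jar [0.72102585 0.10401826 0.06      ] [0.72002946 0.09685831 0.06      ]
pot [0.74971502 0.00266233 0.04      ] [ 0.75562447 -0.00278636  0.04      ]
```

View pics/z0.png

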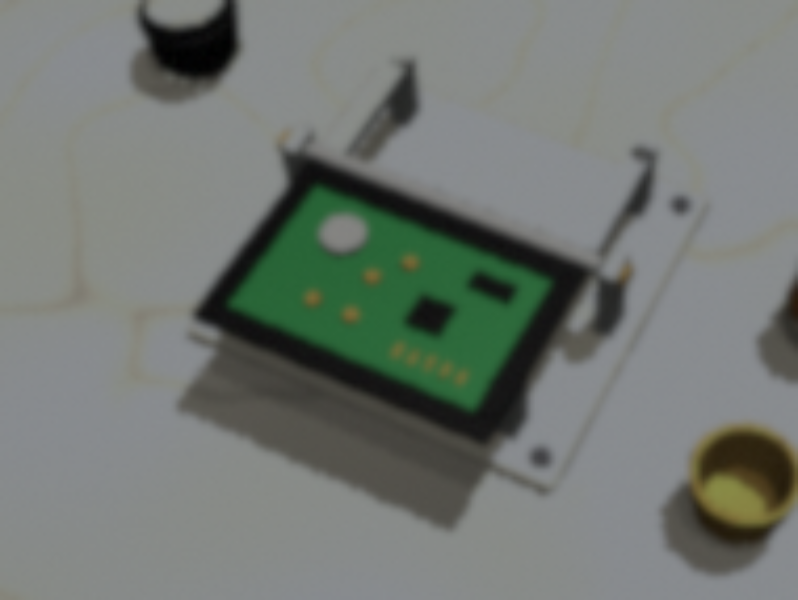

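Call:
arm_command(
  rows=[
    {"translation":[-1,-0.86,0],"turn":[0,0,0.266],"grip":-1},
    {"translation":[-1,-0.86,0],"turn":[0,0,0.266],"grip":-1},
    {"translation":[-1,-0.86,0],"turn":[0,0,0.266],"grip":-1},
    {"translation":[-1,-0.86,0],"turn":[0,0,0.266],"grip":-1},
    {"translation":[-1,-0.86,0],"turn":[0,0,0.266],"grip":-1},
    {"translation":[-1,-0.86,0],"turn":[0,0,0.266],"grip":-1},
    {"translation":[-1,-0.86,0],"turn":[0,0,0.266],"grip":-1},
    {"translation":[-1,-0.86,0],"turn":[0,0,0.266],"grip":-1},
  ],
)

```text
time: 0.77
tcp_pos: [0.3811, 0.3484, 0.2314]
eef_rot: [-3.141, 0.003, 1.871]
wrist_force: [0.2, 0.6, -0.2]
grip_width: 0.005
grasp_force: 0.0
```

```bash
cat >> h.py <<'E'
from scipy.spatial.transform import Rotation as Ro
A=np.deg2rad(107.8);SX=np.array([np.cos(A),np.sin(A),0]);SY=np.array([-SX[1],SX[0],0]);C=np.array([.584,-.055,0]);SP=C+.058*SX+[0,0,.06]
def pose(u,w,e,v=0):   # tip at u along stand x, w height, e deg below horizontal
    e=np.deg2rad(e);z=SX*np.cos(e)-np.array([0,0,1])*np.sin(e);x=SX*np.sin(e)+np.array([0,0,1])*np.cos(e)
    p=SP+u*SX+v*SY;p[2]=w;return p,Ro.from_matrix(np.c_[x,np.cross(z,x),z])
def rows(ps,show=1):
    s=robot.state();R=Ro.from_euler("xyz",s["eef_rot"])
    print("t",s["time"],s["tcp_pos"].round(4),"F",s["wrist_force"].round(1),"q",s["joint_positions"].round(2),"g",s["grip_width"])
    u=(s["tcp_pos"]-SP);zz=R.as_matrix()[:,2];print("stand",u@SX,u@SY,s["tcp_pos"][2],"e",np.rad2deg(np.arctan2(-zz[2],zz@SX)))
    for p,Q in ps:print((R.inv().apply(p-s["tcp_pos"])/.2).round(3).tolist(),((R.inv()*Q).as_rotvec()/np.pi).round(3).tolist())
E
python3 -c "
from h import *
rows([pose(-.2,.22,90),pose(-.2,.2,50)]);print(SP,SX)"
```

```text
t 0.7667 [0.3811 0.3484 0.2314] F [ 0.2  0.6 -0.2] q [-0.99  0.45  0.28  1.89 -0.16  0.82 -0.33] g 0.004712520803681888
stand 0.3881294052556458 0.0698416297722806 0.23143890963231614 e 90.16063875626396
[-2.937, 0.379, 0.065] [-0.0, 0.001, -0.003]
[-2.936, 0.379, 0.165] [0.001, 0.223, -0.003]
[5.66269672e-01 2.23504779e-04 6.00000000e-02] [-0.3056953   0.95212939  0.        ]
```

Call:
arm_command(
  rows=[
    {"translation":[-0.98,0.126,0.02],"turn":[0,0,0],"grip":-1},
    {"translation":[-0.98,0.126,0.02],"turn":[0,0,0],"grip":-1},
    {"translation":[-0.98,0.126,0.02],"turn":[0,0,0],"grip":-1},
    {"translation":[-0.98,0.126,0.02],"turn":[0,0,0],"grip":-1},
    {"translation":[-0.98,0.126,0.02],"turn":[0,0,0],"grip":-1},
    {"translation":[-0.98,0.126,0.02],"turn":[0,0,0],"grip":-1},
  ],
)

```text
time: 1.27
tcp_pos: [0.4657, 0.1685, 0.2274]
eef_rot: [3.14, 0.004, 1.875]
wrist_force: [0.0, 0.2, 0.2]
grip_width: -0.002
grasp_force: 0.0
```

Call:
arm_command(
  rows=[
    {"translation":[-0.98,0.126,0.02],"turn":[0,0,0],"grip":-1},
    {"translation":[-0.98,0.126,0.02],"turn":[0,0,0],"grip":-1},
    {"translation":[-0.98,0.126,0.02],"turn":[0,0,0],"grip":-1},
    {"translation":[-0.98,0.126,0.02],"turn":[0,0,0],"grip":-1},
    {"translation":[-0.98,0.126,0.02],"turn":[0,0,0],"grip":-1},
    {"translation":[-0.98,0.126,0.02],"turn":[0,0,0],"grip":-1},
  ],
)

```text
time: 1.77
tcp_pos: [0.5497, -0.011, 0.2233]
eef_rot: [3.14, 0.005, 1.875]
wrist_force: [-0.3, -0.3, 0.4]
grip_width: 0.003
grasp_force: 0.0
```

Call:
arm_command(
  rows=[
    {"translation":[-0.98,0.126,0.02],"turn":[0,0.22,0],"grip":-1},
    {"translation":[-0.98,0.126,0.02],"turn":[0,0.22,0],"grip":-1},
    {"translation":[-0.98,0.126,0.02],"turn":[0,0.22,0],"grip":-1},
    {"translation":[-0.98,0.126,0.02],"turn":[0,0.22,0],"grip":-1},
    {"translation":[-0.98,0.126,0.02],"turn":[0,0.22,0],"grip":-1},
    {"translation":[-0.98,0.126,0.02],"turn":[0,0.22,0],"grip":-1},
    {"translation":[-0.98,0.126,0.02],"turn":[0,0.22,0],"grip":-1},
    {"translation":[-0.98,0.126,0.02],"turn":[0,0.22,0],"grip":-1},
    {"translation":[-0.98,0.126,0.02],"turn":[0,0.22,0],"grip":-1},
  ],
)

```text
time: 2.52
tcp_pos: [0.6316, -0.1805, 0.2192]
eef_rot: [3.14, -0.693, 1.886]
wrist_force: [0.8, 0.9, 0.9]
grip_width: 0.001
grasp_force: 0.0
```

```bash
python3 -c "
from h import *
cv2.imwrite('pics/side1.png',robot.snapshot('side')[...,::-1])
rows([pose(-.17,.04,40),pose(-.2,.12,40)])"
```

```text
t 2.5667 [ 0.632  -0.1798  0.2207] F [0.6 0.5 0.2] q [ 0.45  0.96  0.07  1.06 -0.51  1.66  0.92] g -0.0008738102321053875
stand -0.19146297271994853 -0.007515286524402273 0.22065881123216222 e 50.36413131466891
[-0.493, -0.04, 0.764] [-0.0, 0.058, 0.002]
[-0.354, -0.039, 0.36] [-0.0, 0.058, 0.002]
```

View pics/side1.png

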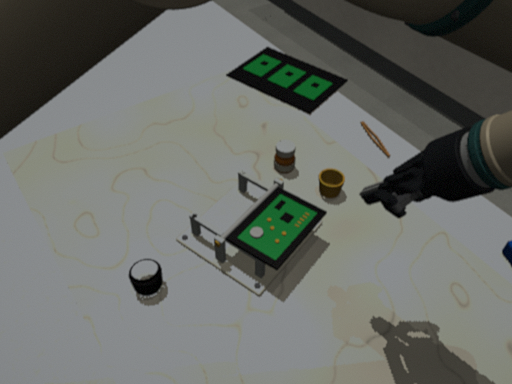

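The tilted tool is reachable at about 50° below horizontal and hovers to the right of the leaf near (385,195). Next I go down and under the free edge.

```bash
python3 -c "
from h import *
rows([pose(-.175,.1,50),pose(-.175,.024,50),pose(-.106,.022,50)])"
```

```text
t 2.5667 [ 0.632  -0.1798  0.2207] F [0.6 0.5 0.2] q [ 0.45  0.96  0.07  1.06 -0.51  1.66  0.92] g -0.0008738102321053875
stand -0.19146297271994853 -0.007515286524402273 0.22065881123216222 e 50.36413131466891
[-0.321, -0.039, 0.517] [-0.0, 0.002, 0.002]
[-0.564, -0.04, 0.81] [-0.0, 0.002, 0.002]
[-0.304, -0.038, 1.038] [-0.0, 0.002, 0.002]
```

Call:
arm_command(
  rows=[
    {"translation":[-0.16,-0.02,0.26],"turn":[0,0,0],"grip":-1},
    {"translation":[-0.32,-0.04,0.52],"turn":[0,0,0],"grip":-1},
    {"translation":[-0.4,-0.04,0.61],"turn":[0,0,0],"grip":-1},
    {"translation":[-0.48,-0.04,0.71],"turn":[0,0,0],"grip":-1},
    {"translation":[-0.564,-0.04,0.81],"turn":[0,0,0],"grip":-1},
    {"translation":[-0.564,-0.04,0.81],"turn":[0,0,0],"grip":-1},
    {"translation":[-0.564,-0.04,0.81],"turn":[0,0,0],"grip":-1},
  ],
)

```text
time: 3.15
tcp_pos: [0.6187, -0.1671, 0.024]
eef_rot: [3.141, -0.693, 1.886]
wrist_force: [0.5, 0.3, 0.8]
grip_width: 0.003
grasp_force: 0.0
```

```bash
python3 -c "
from h import *
rows([pose(-.14,.022,50),pose(-.106,.022,50)])
a=robot.snapshot('side')[100:325,180:480,::-1];b=robot.snapshot('scene')[100:325,100:400,::-1]
cv2.imwrite('pics/c2.png',cv2.resize(np.vstack([a,b]),None,fx=1.33,fy=1.33,interpolation=2))"
```

```text
t 3.15 [ 0.6187 -0.1671  0.024 ] F [0.5 0.3 0.8] q [ 0.45  1.16  0.05  1.19 -0.52  1.37  1.05] g 0.0032374153081909302
stand -0.17536293512253892 0.0012235022732875436 0.023973173274944824 e 50.32185128015218
[0.13, 0.007, 0.12] [-0.001, 0.002, 0.001]
[0.261, 0.008, 0.229] [-0.001, 0.002, 0.001]
```

View pics/c2.png

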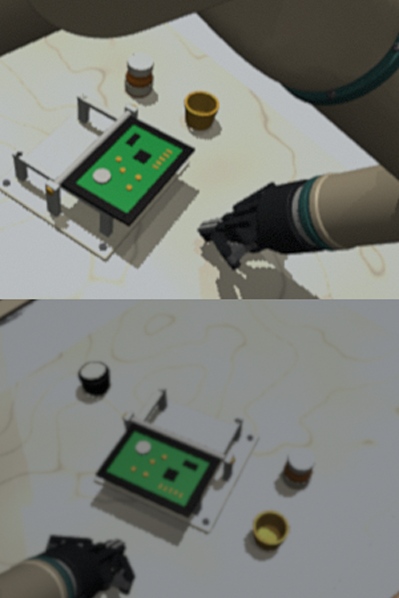

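The fingers are low and right of the free edge, aligned with its middle. They sit clear of the pot and everything else. Now I insert under the edge.

Call:
arm_command(
  rows=[
    {"translation":[0.07,0.007,0.06],"turn":[0,0,0],"grip":-1},
    {"translation":[0.13,0.007,0.12],"turn":[0,0,0],"grip":-1},
    {"translation":[0.2,0.007,0.175],"turn":[0,0,0],"grip":-1},
    {"translation":[0.26,0.007,0.229],"turn":[0,0,0],"grip":-1},
    {"translation":[0.26,0.007,0.229],"turn":[0,0,0],"grip":-1},
  ],
)

```text
time: 3.67
tcp_pos: [0.5999, -0.0994, 0.0249]
eef_rot: [3.135, -0.692, 1.891]
wrist_force: [-0.7, 0.6, 0.2]
grip_width: 0.001
grasp_force: 0.0
```

```bash
cat >> h.py <<'E'
def path(th,e,r=.097,pen=0,h=.011):   # tip pose touching leaf underside at angle th (deg)
    t=np.deg2rad(th);er=np.deg2rad(e);d=np.array([-np.cos(t),np.sin(t)]);n=np.array([-np.sin(t),-np.cos(t)])
    z=np.array([np.cos(er),-np.sin(er)]);x=np.array([np.sin(er),np.cos(er)])
    if th<=e: c=.11*d+.003*n+(.11-r)*z-h*x
    else:
        sgn=np.sign(x@-n); c=r*d+.003*n-h*sgn*x
    c=c-pen*n
    return pose(c[0],.06+c[1],e)
E
python3 -c "
from h import *
rows([path(t,50) for t in range(0,71,5)])"
```

```text
t 3.6667 [ 0.5999 -0.0994  0.0249] F [-0.7  0.6  0.2] q [ 0.39  1.1   0.02  1.37 -0.56  1.23  1.06] g 0.0010175953040040722
stand -0.10512403253219364 -0.0015921440347873269 0.02488559450057614 e 50.329601966522
[0.029, -0.008, -0.074] [0.0, 0.002, 0.002]
[0.06, -0.007, -0.11] [0.0, 0.002, 0.002]
[0.095, -0.007, -0.144] [0.0, 0.002, 0.002]
[0.132, -0.007, -0.174] [0.0, 0.002, 0.002]
[0.171, -0.007, -0.201] [0.0, 0.002, 0.002]
[0.213, -0.006, -0.225] [0.0, 0.002, 0.002]
[0.257, -0.006, -0.245] [0.0, 0.002, 0.002]
[0.302, -0.006, -0.261] [0.0, 0.002, 0.002]
[0.349, -0.005, -0.273] [0.0, 0.002, 0.002]
[0.396, -0.005, -0.281] [0.0, 0.002, 0.002]
[0.444, -0.005, -0.284] [0.0, 0.002, 0.002]
[0.486, -0.004, -0.284] [0.0, 0.002, 0.002]
[0.528, -0.004, -0.28] [0.0, 0.002, 0.002]
[0.57, -0.004, -0.272] [0.0, 0.002, 0.002]
[0.611, -0.003, -0.261] [0.0, 0.002, 0.002]
```

Call:
arm_command(
  rows=[
    {"translation":[0.015,-0.007,-0.04],"turn":[0,0,0],"grip":-1},
    {"translation":[0.029,-0.007,-0.074],"turn":[0,0,0],"grip":-1},
    {"translation":[0.045,-0.007,-0.092],"turn":[0,0,0],"grip":-1},
    {"translation":[0.06,-0.007,-0.11],"turn":[0,0,0],"grip":-1},
    {"translation":[0.078,-0.007,-0.127],"turn":[0,0,0],"grip":-1},
    {"translation":[0.095,-0.007,-0.144],"turn":[0,0,0],"grip":-1},
    {"translation":[0.113,-0.007,-0.159],"turn":[0,0,0],"grip":-1},
    {"translation":[0.132,-0.007,-0.174],"turn":[0,0,0],"grip":-1},
    {"translation":[0.151,-0.007,-0.188],"turn":[0,0,0],"grip":-1},
    {"translation":[0.171,-0.007,-0.201],"turn":[0,0,0],"grip":-1},
    {"translation":[0.192,-0.006,-0.213],"turn":[0,0,0],"grip":-1},
    {"translation":[0.213,-0.006,-0.225],"turn":[0,0,0],"grip":-1},
    {"translation":[0.235,-0.006,-0.235],"turn":[0,0,0],"grip":-1},
    {"translation":[0.257,-0.006,-0.245],"turn":[0,0,0],"grip":-1},
    {"translation":[0.28,-0.006,-0.253],"turn":[0,0,0],"grip":-1},
    {"translation":[0.302,-0.006,-0.261],"turn":[0,0,0],"grip":-1},
  ],
)

```text
time: 5.0
tcp_pos: [0.5929, -0.0907, 0.0996]
eef_rot: [-3.141, -0.692, 1.882]
wrist_force: [1.3, -3.0, 0.2]
grip_width: 0.002
grasp_force: 1.1
```

```bash
python3 -c "
from h import *
rows([path(t,50) for t in range(35,86,5)])
a=robot.snapshot('side')[100:325,180:480,::-1];b=robot.snapshot('scene')[100:325,100:400,::-1]
cv2.imwrite('pics/c3.png',cv2.resize(np.vstack([a,b]),None,fx=1.33,fy=1.33,interpolation=2))"
```

```text
t 5.0 [ 0.5929 -0.0907  0.0996] F [ 1.3 -3.   0.2] q [ 0.37  0.98  0.03  1.4  -0.55  1.3   1.01] g 0.002283167936605378
stand -0.09474358417162493 0.002406409896015013 0.09958717251955064 e 50.355305111246615
[0.024, 0.012, -0.006] [-0.0, 0.002, 0.0]
[0.07, 0.012, -0.018] [-0.0, 0.002, 0.0]
[0.118, 0.012, -0.026] [-0.0, 0.002, 0.0]
[0.165, 0.012, -0.03] [-0.0, 0.002, 0.0]
[0.208, 0.012, -0.03] [-0.0, 0.002, 0.0]
[0.25, 0.012, -0.026] [-0.0, 0.002, 0.0]
[0.292, 0.012, -0.018] [-0.0, 0.002, 0.0]
[0.332, 0.012, -0.007] [-0.0, 0.002, 0.0]
[0.372, 0.012, 0.008] [-0.0, 0.002, 0.0]
[0.41, 0.012, 0.026] [-0.0, 0.002, 0.0]
[0.447, 0.012, 0.047] [-0.0, 0.002, 0.0]
```

View pics/c3.png

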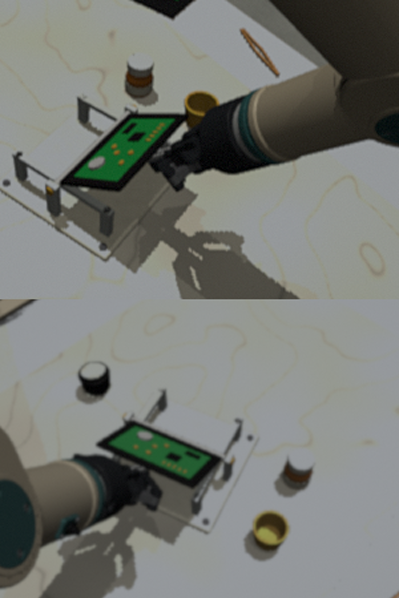

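The leaf is rising on the fingertip and the force is small. I carry on towards upright.

Call:
arm_command(
  rows=[
    {"translation":[0.024,0,-0.006],"turn":[0,0,0],"grip":-1},
    {"translation":[0.047,0,-0.012],"turn":[0,0,0],"grip":-1},
    {"translation":[0.07,0,-0.018],"turn":[0,0,0],"grip":-1},
    {"translation":[0.094,0,-0.022],"turn":[0,0,0],"grip":-1},
    {"translation":[0.118,0,-0.026],"turn":[0,0,0],"grip":-1},
    {"translation":[0.142,0,-0.028],"turn":[0,0,0],"grip":-1},
    {"translation":[0.165,0,-0.03],"turn":[0,0,0],"grip":-1},
    {"translation":[0.208,0,-0.03],"turn":[0,0,0],"grip":-1},
    {"translation":[0.229,0,-0.028],"turn":[0,0,0],"grip":-1},
    {"translation":[0.25,0,-0.026],"turn":[0,0,0],"grip":-1},
    {"translation":[0.271,0,-0.022],"turn":[0,0,0],"grip":-1},
    {"translation":[0.292,0,-0.018],"turn":[0,0,0],"grip":-1},
    {"translation":[0.312,0,-0.013],"turn":[0,0,0],"grip":-1},
    {"translation":[0.332,0,-0.007],"turn":[0,0,0],"grip":-1},
    {"translation":[0.352,0,0],"turn":[0,0,0],"grip":-1},
    {"translation":[0.372,0,0.008],"turn":[0,0,0],"grip":-1},
    {"translation":[0.391,0,0.017],"turn":[0,0,0],"grip":-1},
    {"translation":[0.41,0,0.026],"turn":[0,0,0],"grip":-1},
    {"translation":[0.429,0,0.036],"turn":[0,0,0],"grip":-1},
    {"translation":[0.447,0,0.047],"turn":[0,0,0],"grip":-1},
  ],
)

```text
time: 6.77
tcp_pos: [0.5702, -0.0196, 0.149]
eef_rot: [3.141, -0.691, 1.882]
wrist_force: [0.2, -1.3, 1.5]
grip_width: 0.0
grasp_force: 0.6
```

```bash
python3 -c "
from h import *
rows([path(t,50) for t in range(85,136,5)])
a=robot.snapshot('side')[100:325,180:480,::-1];b=robot.snapshot('scene')[100:325,100:400,::-1]
cv2.imwrite('pics/c4.png',cv2.resize(np.vstack([a,b]),None,fx=1.33,fy=1.33,interpolation=2))"
```

```text
t 6.7667 [ 0.5702 -0.0196  0.149 ] F [ 0.2 -1.3  1.5] q [ 0.3   0.86  0.02  1.55 -0.59  1.25  0.96] g 0.00011084754422503112
stand -0.020032494185161683 0.002295466561714609 0.14902231460766674 e 50.39042731190693
[0.002, 0.011, -0.001] [-0.0, 0.002, 0.0]
[0.036, 0.012, 0.024] [-0.0, 0.002, 0.0]
[0.068, 0.012, 0.051] [-0.0, 0.002, 0.0]
[0.098, 0.012, 0.081] [-0.0, 0.002, 0.0]
[0.125, 0.012, 0.114] [-0.0, 0.002, 0.0]
[0.149, 0.012, 0.149] [-0.0, 0.002, 0.0]
[0.17, 0.012, 0.186] [-0.0, 0.002, 0.0]
[0.188, 0.012, 0.224] [-0.0, 0.002, 0.0]
[0.202, 0.012, 0.264] [-0.0, 0.002, 0.0]
[0.213, 0.012, 0.305] [-0.0, 0.002, 0.0]
[0.22, 0.012, 0.347] [-0.0, 0.002, 0.0]
```

View pics/c4.png

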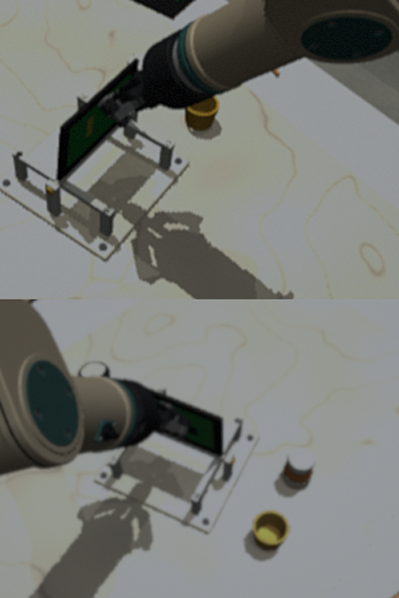

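Call:
arm_command(
  rows=[
    {"translation":[0.018,0,0.012],"turn":[0,0,0],"grip":-1},
    {"translation":[0.036,0,0.024],"turn":[0,0,0],"grip":-1},
    {"translation":[0.052,0,0.038],"turn":[0,0,0],"grip":-1},
    {"translation":[0.068,0,0.051],"turn":[0,0,0],"grip":-1},
    {"translation":[0.083,0,0.066],"turn":[0,0,0],"grip":-1},
    {"translation":[0.098,0,0.081],"turn":[0,0,0],"grip":-1},
    {"translation":[0.112,0,0.098],"turn":[0,0,0],"grip":-1},
    {"translation":[0.125,0,0.114],"turn":[0,0,0],"grip":-1},
    {"translation":[0.137,0,0.131],"turn":[0,0,0],"grip":-1},
    {"translation":[0.149,0,0.149],"turn":[0,0,0],"grip":-1},
    {"translation":[0.16,0,0.167],"turn":[0,0,0],"grip":-1},
    {"translation":[0.17,0,0.186],"turn":[0,0,0],"grip":-1},
    {"translation":[0.179,0,0.205],"turn":[0,0,0],"grip":-1},
    {"translation":[0.188,0,0.224],"turn":[0,0,0],"grip":-1},
    {"translation":[0.195,0,0.244],"turn":[0,0,0],"grip":-1},
    {"translation":[0.202,0,0.264],"turn":[0,0,0],"grip":-1},
    {"translation":[0.208,0,0.285],"turn":[0,0,0],"grip":-1},
    {"translation":[0.213,0,0.305],"turn":[0,0,0],"grip":-1},
    {"translation":[0.217,0,0.326],"turn":[0,0,0],"grip":-1},
    {"translation":[0.22,0,0.347],"turn":[0,0,0],"grip":-1},
  ],
)

```text
time: 8.53
tcp_pos: [0.5462, 0.0547, 0.1232]
eef_rot: [3.142, -0.691, 1.882]
wrist_force: [0.1, -0.2, 1.7]
grip_width: -0.001
grasp_force: 0.4
```

```bash
python3 -c "
from h import *
rows([path(t,e,.092) for t,e in((135,50),(138,53),(141,56),(144,59),(147,62),(150,65),(153,68),(156,71),(159,74),(162,76),(165,78),(168,80),(171,81),(174,82))])
a=robot.snapshot('side')[100:325,180:480,::-1];b=robot.snapshot('scene')[100:325,100:400,::-1]
cv2.imwrite('pics/c5.png',cv2.resize(np.vstack([a,b]),None,fx=1.33,fy=1.33,interpolation=2))"
```

```text
t 8.5333 [0.5462 0.0547 0.1232] F [ 0.1 -0.2  1.7] q [ 0.22  0.84 -0.02  1.7  -0.66  1.09  0.97] g -0.0010074936382991834
stand 0.05799628057147478 0.0024099063902338807 0.12322390706387056 e 50.38840499553172
[-0.023, 0.012, 0.001] [-0.0, 0.002, 0.0]
[-0.021, 0.012, 0.022] [-0.0, -0.015, 0.0]
[-0.02, 0.012, 0.043] [-0.0, -0.031, 0.0]
[-0.019, 0.012, 0.064] [-0.0, -0.048, 0.0]
[-0.02, 0.012, 0.086] [-0.0, -0.065, 0.0]
[-0.022, 0.012, 0.107] [-0.0, -0.081, 0.0]
[-0.025, 0.012, 0.128] [-0.0, -0.098, 0.0]
[-0.029, 0.012, 0.149] [-0.0, -0.115, 0.0]
[-0.035, 0.012, 0.169] [-0.0, -0.131, 0.0]
[-0.041, 0.012, 0.19] [-0.0, -0.142, 0.0]
[-0.049, 0.012, 0.211] [-0.0, -0.153, 0.0]
[-0.058, 0.012, 0.231] [-0.0, -0.165, 0.0]
[-0.069, 0.012, 0.252] [-0.0, -0.17, 0.0]
[0.013, 0.012, 0.33] [-0.0, -0.176, 0.0]
```

View pics/c5.png

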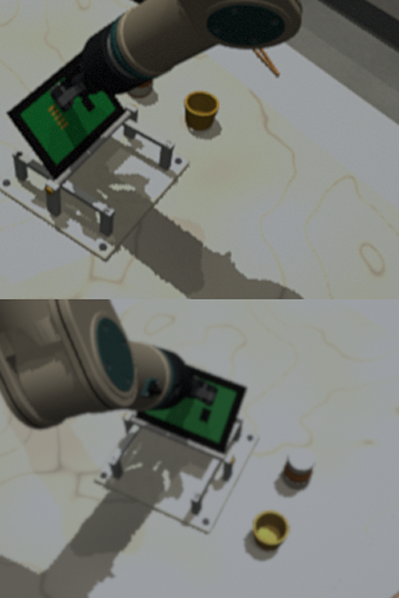

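Leaf is about 130° over, resting against the tip, and all three loose objects are untouched. For the last part I keep the tip's radius constant and swing the tool towards vertical.

```bash
cat >> h.py <<'E'
def path2(th,e,r=.088,h=.011):
    t=np.deg2rad(th);er=np.deg2rad(e);d=np.array([-np.cos(t),np.sin(t)]);n=np.array([-np.sin(t),-np.cos(t)])
    x=np.array([np.sin(er),np.cos(er)]);c=r*d+n*(.003+h*abs(x@n));return pose(c[0],.06+c[1],e)
E
python3 -c "
from h import *
rows([path2(t,min(t-88,84)) for t in range(138,175,3)])"
```

```text
t 8.6333 [0.5457 0.055  0.123 ] F [-0.6 -0.1  0.3] q [ 0.22  0.84 -0.02  1.7  -0.66  1.09  0.97] g -0.0020460710224702036
stand 0.05846590402800794 0.002783343607310355 0.12298743927324249 e 50.35076234093012
[0.013, 0.014, 0.021] [-0.001, 0.002, 0.0]
[0.014, 0.014, 0.044] [-0.001, -0.015, 0.0]
[0.014, 0.014, 0.067] [-0.001, -0.031, 0.0]
[0.013, 0.014, 0.09] [-0.001, -0.048, 0.0]
[0.011, 0.014, 0.113] [-0.001, -0.065, 0.0]
[0.007, 0.014, 0.136] [-0.0, -0.081, 0.0]
[0.002, 0.014, 0.158] [-0.0, -0.098, 0.0]
[-0.004, 0.014, 0.181] [-0.0, -0.115, 0.0]
[-0.011, 0.014, 0.203] [-0.0, -0.131, 0.0]
[-0.019, 0.014, 0.224] [-0.0, -0.148, 0.0]
[-0.028, 0.014, 0.245] [-0.0, -0.165, 0.0]
[-0.039, 0.014, 0.266] [-0.0, -0.181, 0.0]
[-0.051, 0.014, 0.287] [-0.0, -0.187, 0.0]
```

Call:
arm_command(
  rows=[
    {"translation":[0.007,0.005,0.01],"turn":[0,0,0],"grip":-1},
    {"translation":[0.013,0.01,0.021],"turn":[0,0,0],"grip":-1},
    {"translation":[0.014,0.01,0.044],"turn":[0,-0.015,0],"grip":-1},
    {"translation":[0.014,0.01,0.067],"turn":[0,-0.031,0],"grip":-1},
    {"translation":[0.013,0.01,0.09],"turn":[0,-0.048,0],"grip":-1},
    {"translation":[0.011,0.01,0.113],"turn":[0,-0.065,0],"grip":-1},
    {"translation":[0.007,0.01,0.136],"turn":[0,-0.081,0],"grip":-1},
    {"translation":[0.002,0.01,0.158],"turn":[0,-0.098,0],"grip":-1},
    {"translation":[-0.004,0.01,0.181],"turn":[0,-0.115,0],"grip":-1},
    {"translation":[-0.011,0.01,0.203],"turn":[0,-0.131,0],"grip":-1},
    {"translation":[-0.019,0.01,0.224],"turn":[0,-0.148,0],"grip":-1},
    {"translation":[-0.028,0.01,0.245],"turn":[0,-0.165,0],"grip":-1},
    {"translation":[-0.028,0.01,0.245],"turn":[0,-0.165,0],"grip":-1},
    {"translation":[-0.028,0.01,0.245],"turn":[0,-0.165,0],"grip":-1},
  ],
)

```text
time: 9.8
tcp_pos: [0.5396, 0.082, 0.0822]
eef_rot: [-3.141, -0.174, 1.885]
wrist_force: [-0.3, 0.2, -0.4]
grip_width: 0.002
grasp_force: 0.0
```

```bash
python3 -c "
from h import *
rows([path2(t,80) for t in range(168,184,2)])
a=robot.snapshot('side')[100:325,180:480,::-1];b=robot.snapshot('scene')[100:325,100:400,::-1]
cv2.imwrite('pics/c6.png',cv2.resize(np.vstack([a,b]),None,fx=1.33,fy=1.33,interpolation=2))"
```

```text
t 9.8 [0.5396 0.082  0.0822] F [-0.3  0.2 -0.4] q [-0.22  0.73  0.19  1.91 -0.52  0.63  0.68] g 0.002062584523878442
stand 0.0860214744256045 0.0004318326710238047 0.08222078432495093 e 80.01741546122797
[-0.004, 0.002, 0.002] [-0.0, 0.0, 0.001]
[-0.003, 0.002, 0.02] [-0.0, 0.0, 0.001]
[-0.003, 0.002, 0.033] [-0.0, 0.0, 0.001]
[-0.003, 0.002, 0.047] [-0.0, 0.0, 0.001]
[-0.003, 0.002, 0.06] [-0.0, 0.0, 0.001]
[-0.004, 0.002, 0.074] [-0.0, 0.0, 0.001]
[-0.005, 0.002, 0.087] [-0.0, 0.0, 0.001]
[-0.007, 0.002, 0.1] [-0.0, 0.0, 0.001]
```

View pics/c6.png

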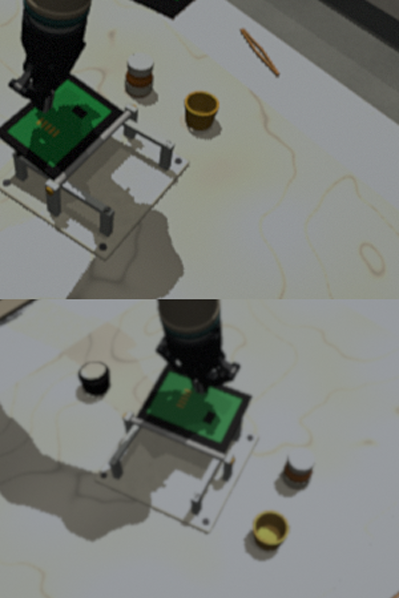

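The leaf is nearly down, with no force showing. I press in small steps.

Call:
arm_command(
  rows=[
    {"translation":[0,0,0.01],"turn":[0,0,0],"grip":-1},
    {"translation":[0,0,0.02],"turn":[0,0,0],"grip":-1},
    {"translation":[0,0,0.03],"turn":[0,0,0],"grip":-1},
    {"translation":[0,0,0.04],"turn":[0,0,0],"grip":-1},
    {"translation":[0,0,0.05],"turn":[0,0,0],"grip":-1},
    {"translation":[0,0,0.06],"turn":[0,0,0],"grip":-1},
    {"translation":[0,0,0.065],"turn":[0,0,0],"grip":-1},
    {"translation":[0,0,0.07],"turn":[0,0,0],"grip":-1},
  ],
)

```text
time: 10.57
tcp_pos: [0.5391, 0.0829, 0.0682]
eef_rot: [-3.141, -0.173, 1.882]
wrist_force: [0.1, -0.7, 0.2]
grip_width: -0.0
grasp_force: 0.3
```

Call:
arm_command(
  rows=[
    {"translation":[0,0,0.005],"turn":[0,0,0],"grip":-1},
    {"translation":[0,0,0.005],"turn":[0,0,0],"grip":-1},
  ],
)

```text
time: 10.73
tcp_pos: [0.539, 0.0832, 0.0672]
eef_rot: [-3.141, -0.173, 1.882]
wrist_force: [-0.5, -0.6, 0.1]
grip_width: 0.002
grasp_force: 0.0
```

Call:
arm_command(
  rows=[
    {"translation":[0,0,0.005],"turn":[0,0,0],"grip":-1},
    {"translation":[0,0,0.005],"turn":[0,0,0],"grip":-1},
  ],
)

```text
time: 10.9
tcp_pos: [0.5391, 0.0833, 0.0663]
eef_rot: [-3.141, -0.173, 1.882]
wrist_force: [0.9, -0.7, 0.2]
grip_width: -0.002
grasp_force: 0.1
```

Call:
arm_command(
  rows=[
    {"translation":[0,0,0.005],"turn":[0,0,0],"grip":-1},
    {"translation":[0,0,0.005],"turn":[0,0,0],"grip":-1},
  ],
)

```text
time: 11.07
tcp_pos: [0.5391, 0.0834, 0.0653]
eef_rot: [-3.142, -0.173, 1.882]
wrist_force: [0.3, 0.2, 0.3]
grip_width: -0.002
grasp_force: 0.1
```

Call:
arm_command(
  rows=[
    {"translation":[0,0,0.005],"turn":[0,0,0],"grip":-1},
    {"translation":[0,0,0.005],"turn":[0,0,0],"grip":-1},
  ],
)

```text
time: 11.23
tcp_pos: [0.5391, 0.0835, 0.0643]
eef_rot: [-3.142, -0.173, 1.882]
wrist_force: [-0.2, -1.6, 0.0]
grip_width: 0.001
grasp_force: 0.1
```

Call:
arm_command(
  rows=[
    {"translation":[0,0,0.005],"turn":[0,0,0],"grip":-1},
    {"translation":[0,0,0.005],"turn":[0,0,0],"grip":-1},
  ],
)

```text
time: 11.4
tcp_pos: [0.5391, 0.0836, 0.0634]
eef_rot: [3.141, -0.173, 1.882]
wrist_force: [-0.0, -0.4, 0.9]
grip_width: 0.006
grasp_force: 0.5
```

Call:
arm_command(
  rows=[
    {"translation":[0,0,0.005],"turn":[0,0,0],"grip":-1},
    {"translation":[0,0,0.005],"turn":[0,0,0],"grip":-1},
  ],
)

```text
time: 11.57
tcp_pos: [0.5391, 0.0836, 0.0631]
eef_rot: [3.141, -0.173, 1.882]
wrist_force: [-0.7, -0.8, 6.6]
grip_width: 0.001
grasp_force: 3.5
```

Call:
arm_command(
  rows=[
    {"translation":[0,0,0.005],"turn":[0,0,0],"grip":-1},
    {"translation":[0,0,0.005],"turn":[0,0,0],"grip":-1},
  ],
)

```text
time: 11.73
tcp_pos: [0.5392, 0.0836, 0.0629]
eef_rot: [3.141, -0.173, 1.882]
wrist_force: [-2.2, -1.6, 13.5]
grip_width: -0.005
grasp_force: 6.7
```

```bash
python3 -c "
from h import *
rows([])
a=robot.snapshot('side')[130:280,170:330,::-1];b=robot.snapshot('scene')[120:270,180:340,::-1]
cv2.imwrite('pics/c7.png',cv2.resize(np.hstack([a,b]),None,fx=2.5,fy=2.5,interpolation=2))"
```

```text
t 11.7333 [0.5392 0.0836 0.0629] F [-2.2 -1.6 13.5] q [-0.21  0.76  0.17  1.92 -0.54  0.58  0.7 ] g -0.004636872956255831
stand 0.08768786246143734 0.00028351481999649704 0.0628879289542948 e 80.08201451985258
```

View pics/c7.png

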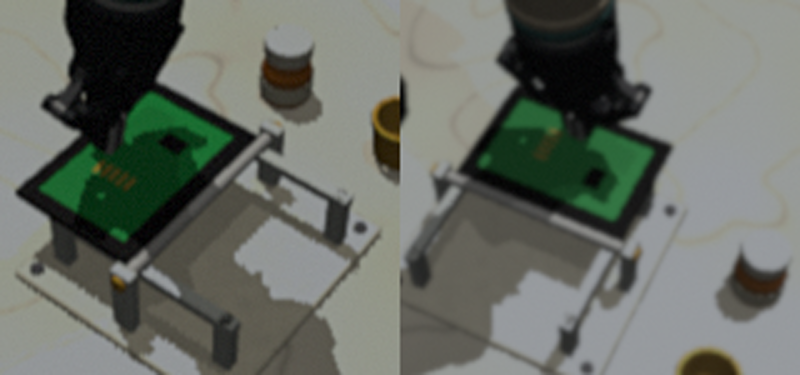

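The leaf lies flat on the left rails, held at its stop with 13.5 N. I back off along the tool axis.

Call:
arm_command(
  rows=[
    {"translation":[0,0,-0.01],"turn":[0,0,0],"grip":-1},
    {"translation":[0,0,-0.03],"turn":[0,0,0],"grip":-1},
    {"translation":[0,0,-0.1],"turn":[0,0,0],"grip":-1},
    {"translation":[0,0,-0.25],"turn":[0,0,0],"grip":-1},
    {"translation":[0,0,-0.4],"turn":[0,0,0],"grip":-1},
    {"translation":[0,0,-0.5],"turn":[0,0,0],"grip":-1},
    {"translation":[0,0,-0.5],"turn":[0,0,0],"grip":-1},
    {"translation":[0,0,-0.5],"turn":[0,0,0],"grip":-1},
  ],
)

```text
time: 12.5
tcp_pos: [0.5449, 0.0677, 0.1609]
eef_rot: [3.139, -0.172, 1.883]
wrist_force: [0.4, -0.5, 0.1]
grip_width: -0.002
grasp_force: 0.0
```

```bash
python3 -c "
from h import *
rows([])
a=robot.snapshot('side')[130:280,170:330,::-1];b=robot.snapshot('scene')[120:270,180:340,::-1]
cv2.imwrite('pics/c8.png',cv2.resize(np.hstack([a,b]),None,fx=2.5,fy=2.5,interpolation=2))"
```

```text
t 12.5 [0.5449 0.0677 0.1609] F [ 0.4 -0.5  0.1] q [-0.24  0.61  0.26  1.85 -0.45  0.8   0.62] g -0.0022862143261144874
stand 0.0707577904056855 -0.00023381737050050773 0.16094038407772557 e 80.12642814935127
```

View pics/c8.png

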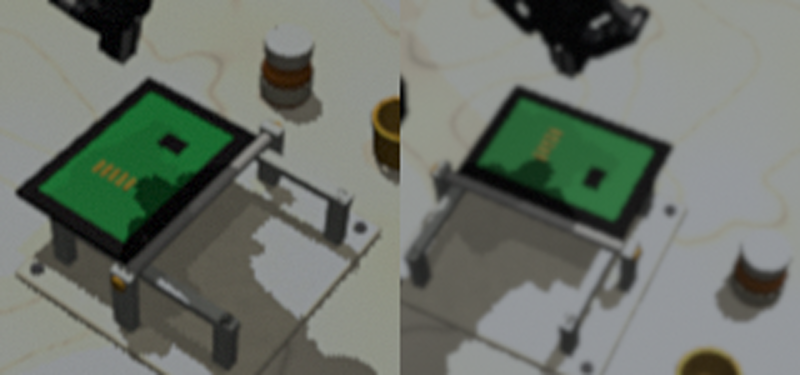

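The leaf stays flat at the far side, its corners unmoved since the press, and the tool is clear of it. I hand the job in.

```bash
python3 -c "
from bench import robot
print(robot.job_done())"
```

```text
the job is handed in; nothing more can be done
None
```

The leaf is turned over and lies flat on the far side, pressed to its stop at about 13.5 N; the arm is clear, the jar, lens and pot were never touched as far as the pictures show, and the job is handed in at about 12.6 s, with no verdict returned.

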